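# Swap the cells on the charger

## Robot

A 7-joint arm with a two-finger parallel gripper is mounted at the origin on a cart in front of the work surface, level with it; the furniture and walls round the work are solid. World frame = base frame: x ahead of the robot, y to its left, z up, the work surface at z = 0. Lengths are in m, angles in rad, forces in N, time in s.
With the tool pointing down it reaches from about 0.4 to 0.9 m from the base axis. Payload 5.6 kg.
Tool frame: the origin (TCP) lies between the finger pads; the fingertips stand 17 mm ahead of it and the grasp point (between the pads) lies 2 mm behind it; z points along the fingers, y is the line along which they close (so a half turn about z gives the same grasp; the last joint's range is limited). The gripper opens to 92 mm and grips with 3 to 60 N. Pads are 20 mm wide; open, the fingers measure 128 mm over their backs; the gripper's body (75 mm by 189 mm) begins 69 mm behind the grasp point.
Start: joints at [1.058, 0.468, -0.012, 1.603, 0.006, 1.071, -0.056], TCP at [0.294, -0.58, 0.232] pointing down, gripper open.
Joint ranges: [-2.53, 2.53], [-0.31, 2.02], [-1.57, 1.55], [0.28, 2.44], [-1.29, 4.43], [0.15, 1.84], [-2.92, 2.92]. Speed limits (rad/s): [2.57, 2.57, 3.14, 3.14, 3.14, 3.14, 3.14].

## Interface

Orientations are given as a 3x3 rotation matrix whose columns are the frame's x, y, z axes.
In Python, from cell import readout, imaging, manip, search_frame gives the robot as it stands.
- The arm moves only by the tool send_rows, never from a script. Its argument "series" is a list that holds one entry, the list of rows, each a list of 4 numbers: the shift along the tool's x, y, z in mm, then the turn about the tool's z in degrees. A call has 1 to 5 rows; each row shifts and turns the commanded pose from where the row before left it, along the tool's axes as they then stand; what a row does not reach is not made up. A row lasts 1/10 s, in which the tool goes at most 50 mm and 8.59 degrees, less where a joint would pass 70% of its speed; a pose out of reach is approached as far as the arm can. A call with a gripper value outside its range is refused whole. "gripper" is the opening in per cent of the stroke, from 0 (shut) to 100 (fully open), set as the call begins (left out, the last holds). The fingers move at their own pace and stop on an object; "grip_force" is the grip in N (left out, the last holds). Time passes only in rows, so rows that do not move let the fingers close. It gives the time, the measured TCP pose, the force, the opening and the grip force at its end, in the units of the state.
- readout.state(): the state, without advancing time (a new reading comes with each control period).
- imaging.read_camera(name): name is "scene" or "top"; returns the picture (480x640x3 uint8, red, green, blue); there is no depth.
- imaging.camera_params(name): a dict with "fx", "fy", "cx", "cy" (pixels), "pose" (4x4, takes a point from camera to world coordinates). Camera axes: x right, y up, looking along -z (the intrinsics and any distortion apply to the point x, -y, -z); pixel columns grow to the right and rows downward; lengths in m; the calibration is good to about 2 mm. A picture is of the moment at which its call begins. camera_params takes no time and is no camera call.
- manip.finish_job(): hands the job in; it is judged then, once.
Trained networks look in the newest picture that a camera, given by its name, has taken for a name from the list of things; names that differ only in an ending like _2 or _b are one class to them, and where a whole thing is asked for, a point or a joint stands for the part that bears it (a point fixed in the world has none). Each returns a list of dicts, best first, with "confidence" (0 to 1); they miss things now and then, are a little off and sometimes report something else, mostly with a low value. They report only what shows in the picture. A call takes as long as a camera call. They do not tell look-alikes from the thing itself.
- search_frame(camera, query): "position" ([column, row] in pixels, amid what is visible of it).
The state is a dict: "clock": time; "joint_positions": joint angles; "dq": joint speeds; "joint_efforts": joint torques, N m; "tool_pos": TCP position; "tcp_rot": TCP orientation; "force": force on the tool from outside, world axes, zero at the start; "ft_torque": the same for the moment, N m; "width": opening from 0.0 (shut) to 1.0 (fully open); "grasp_force": force on a finger pad.
Only numpy, scipy, OpenCV 4.12 (cv2) and the standard library are available. Lean on these libraries where they do the work, as an engineer would, in place of code of your own. Each camera call takes 0.05 s, during which the arm holds its last target. There are 200 camera calls.

## Task

The blue battery cell on the charger is full: take it out and lay it gently in the grey tray. Then put the run-down orange cell on charge in its place: minus end against the coil spring first, push the spring back, and lower the plus end in, so that it lies level and fully home between the two contacts. Do not drop the cells, and do not disturb the tumbler, the mug, the bell or the price card.

Things in the scene. Friction and masses are not known exactly. Their poses are not given: they have to be found in the camera images.
- charger: Black single-bay cell charger, fixed to the worktop, x -88 to +52 mm, y +-42 mm. Origin on the worktop under the bay; +x runs along the bay away from the spring, towards the plus contact; z up. Base plate top 11 mm high. The spring comes out of a housing 76 mm wide, top at 48 mm, whose face is at x = -40 mm.
- bay (a point): Where the centre of a seated cell lies: in the charger's frame x +3, y 0, z +29 mm; same axes. Bay floor 12 mm above the worktop. Cheeks 38 mm apart guide the cell's ends: charger x -40 to -20 mm (5 mm thick, top at 34 mm) and +24 to +38 mm (top at 28 mm); between x -20 and +24 mm both sides are open for fingers, down to the base plate.
- plus_contact (a point): Middle of the fixed brass contact face that the plus nub rests on, in the charger's frame x +34, y 0, z +29 mm. It stands on a wall 10 mm thick, 48 mm wide, top 34 mm above the worktop.
- spring (a joint): Travel of the coil spring contact along the charger's -x, in m: -0.007 free, 0 with a cell seated, +0.011 fully pressed in. Pushes with 2.4 N when free, 4.5 N at 0, 7.8 N fully pressed (300 N/m). It cannot be pushed down or sideways.
- spring_tip (a point): Centre of the spring's flat front end, a disc of 12 mm diameter facing the charger's +x, 29 mm above the worktop (17 mm above the bay floor). In the charger's frame x = -21 mm when free, -28 mm with a cell seated, -39 mm fully pressed.
- full_cell: Rechargeable D cell with blue sleeve, a round can 34 mm in diameter and 62 mm long with its plus nub (nub 10 mm wide, 2 mm long), 0.14 kg. Starts seated in the charger. Origin at its centre; its +x axis runs along the cell to the plus nub, y and z turn as it rolls.
- flat_cell: The same D cell with orange sleeve (34 mm diameter, 62 mm long), starts lying on the worktop. Origin at its centre; its +x axis runs along the cell to the plus nub (minus end at x = -31 mm), y and z turn as it rolls.
- flat_cell_plus (a point): Tip of the orange cell's plus nub, 31 mm from its centre.
- tray: Shallow grey tray with a black mat, loose, 0.5 kg, 150 mm (its x) by 120 mm (its y), walls 4 mm thick and 18 mm high, inner floor 4 mm above the worktop. Origin under its centre.
- press (a point): Point on the worktop under the middle of the fixed green citrus press, an obstacle to go round: it fills x +-0.12 m, y +-0.09 m about this point, up to 0.54 m high, and never moves.
- tumbler: Clear glass tumbler, 80 mm wide, 91 mm high, a bystander. Origin under its centre.
- coffee_mug: White mug with handle, 80 mm wide, 91 mm high, a bystander. Origin at its foot.
- bell: Silver counter bell, 81 mm wide, 64 mm high, a bystander. Origin under its centre.
- price_card: Price card in a small wooden block, 75 mm wide, 62 mm high, a bystander. Origin under its centre.
Things that resemble listed ones, but are neither listed nor needed, are in the scene too. What is shaped like the flat_cell but white is not meant.

How it is judged:
By the outcome, as a careful person would: the job done as asked, in the order asked, and still so for the second after the job is handed in, with the robot touching nothing.
It also fails if it takes over 51 s, if anything falls off the work surface, if the arm or the gripper's body presses on something with over 40 N, if the wrist force passes 120 N, or if a joint passes its speed limit or range.

## Working session

There is one attempt and no reset: what is moved stays moved. The work goes in short steps, Python scripts to look and compute and a tool call to move; the robot and the scene stay as the last step left them, time stands still between calls to the robot, and variables do not carry over. Pictures are saved under pics/ and viewed, at most 10 in all, crops included, and the job is handed in when it is done.

Besides the shell and the picture viewer there is one more tool, called after "Emit:" by a JSON object that holds its "op" and its "data", one argument or row to a line. send_rows: Moves the arm, as the interface text tells. Its arguments: {"type":"object","properties":{"series":{"type":"array","items":{"type":"array","items":{"type":"array","items":{"type":"number"}}}},"gripper":{"type":"number"},"grip_force":{"type":"number"}},"required":["series"]}

```bash
mkdir -p pics; ls
python3 - <<'E'
from cell import readout, imaging, manip, search_frame
import cv2,numpy as np
for n in ("top","scene"):
    im=imaging.read_camera(n); cv2.imwrite(f"pics/{n}0.png",im[:,:,::-1])
    p=imaging.camera_params(n); print(n,{k:(np.round(v,4).tolist() if not isinstance(v,str) else v) for k,v in p.items()})
s=readout.state(); print({k:np.round(v,3).tolist() for k,v in s.items()})
E
```

```text
pics
top {'fx': 617.9495, 'fy': 617.9495, 'cx': 327.3761, 'cy': 230.433, 'pose': [[-0.0047, 0.9801, -0.1982, 0.3504], [-0.9998, -0.0082, -0.0167, -0.0045], [-0.018, 0.1981, 0.98, 1.3186], [0.0, 0.0, 0.0, 1.0]]}
scene {'fx': 450.5275, 'fy': 450.5275, 'cx': 316.3649, 'cy': 235.1067, 'pose': [[-0.5596, 0.6074, -0.5639, 0.0631], [-0.8288, -0.4046, 0.3866, 0.3864], [0.0066, 0.6837, 0.7298, 0.7737], [0.0, 0.0, 0.0, 1.0]]}
{'clock': 0.1, 'joint_positions': [1.058, 0.468, -0.012, 1.603, 0.006, 1.071, -0.056], 'dq': [-0.002, -0.002, 0.001, -0.002, 0.0, 0.0, -0.001], 'joint_efforts': [0.001, -52.165, -0.013, -24.437, -0.057, 0.014, 0.0], 'tool_pos': [0.294, -0.579, 0.231], 'tcp_rot': [[0.892, 0.453, -0.001], [0.453, -0.892, 0.001], [-0.0, -0.002, -1.0]], 'force': [0.218, 0.161, -0.183], 'ft_torque': [0.024, -0.006, 0.031], 'grasp_force': 0.0, 'width': 1.002}
```

View pics/top0.png

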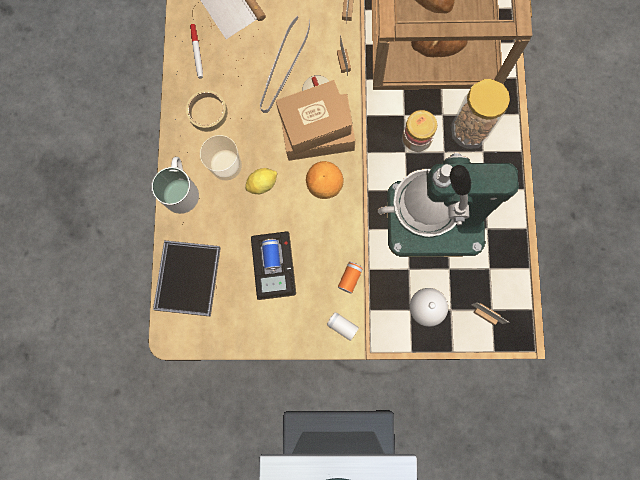

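View pics/scene0.png

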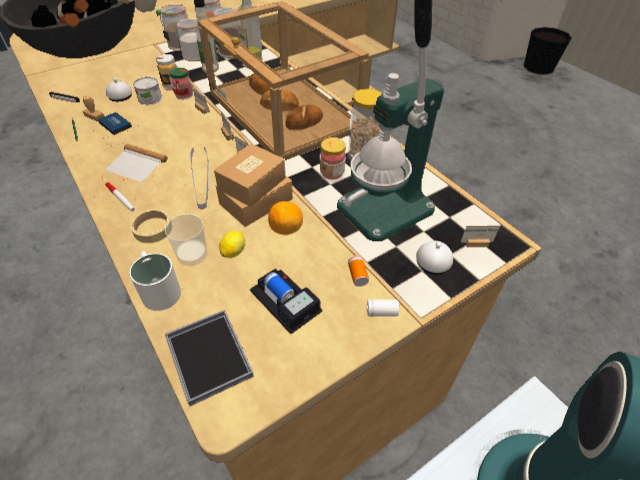

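```bash
cat > h.py <<'E'
import numpy as np, cv2
from cell import readout, imaging, manip, search_frame
def proj(n,P):
    c=imaging.camera_params(n);T=np.array(c["pose"]);P=np.atleast_2d(P)
    q=(P-T[:3,3])@T[:3,:3]
    return np.c_[c["fx"]*q[:,0]/-q[:,2]+c["cx"], c["fy"]*-q[:,1]/-q[:,2]+c["cy"]]
def unproj(n,uv,z):
    c=imaging.camera_params(n);T=np.array(c["pose"]);uv=np.atleast_2d(uv)
    d=np.c_[(uv[:,0]-c["cx"])/c["fx"],-(uv[:,1]-c["cy"])/c["fy"],-np.ones(len(uv))]@T[:3,:3].T
    return T[:3,3]+d*((z-T[2,3])/d[:,2])[:,None]
E
python3 - <<'E'
from h import *
t=cv2.imread("pics/top0.png");s=cv2.imread("pics/scene0.png")
a=cv2.resize(t[220:345,235:375],None,fx=5.7,fy=4.8*0+5.7,interpolation=cv2.INTER_CUBIC)[:600]
b=cv2.resize(s[255:335,245:405],None,fx=5,fy=5,interpolation=cv2.INTER_CUBIC)
a=cv2.resize(t[225:345,240:370],None,fx=5,fy=5,interpolation=cv2.INTER_CUBIC)
cv2.imwrite("pics/a.png",a);cv2.imwrite("pics/b.png",b)
for q in ("full_cell","flat_cell","charger","tray","bell","tumbler","coffee_mug","price_card","press"):
    print(q,[(np.round(r["position"]).tolist(),round(r["confidence"],2)) for r in search_frame("top",q)])
# colour blobs
for n,im in (("top",t),("scene",s)):
    h=cv2.cvtColor(im,cv2.COLOR_BGR2HSV)
    for nm,lo,hi in (("orange",(5,180,120),(16,255,255)),("blue",(105,150,80),(125,255,255)),):
        m=cv2.inRange(h,lo,hi);k,l,st,ce=cv2.connectedComponentsWithStats(m)
        for i in range(1,k):
            if st[i,4]>60:
                r=cv2.minAreaRect(np.argwhere(l==i)[:,::-1].astype(np.float32)); print(n,nm,st[i],ce[i].round(1),np.round(cv2.boxPoints(r),1).tolist())
E
```

```text
full_cell [([271.0, 255.0], 0.76)]
flat_cell [([341.0, 326.0], 0.84)]
charger [([273.0, 270.0], 0.82)]
tray [([190.0, 279.0], 0.61)]
bell [([430.0, 306.0], 0.95)]
tumbler [([224.0, 156.0], 0.9)]
coffee_mug [([174.0, 187.0], 0.58)]
price_card [([487.0, 313.0], 0.91)]Traceback (most recent call last):
  File "<stdin>", line 8, in <module>
ValueError: it knows: bay, bell, charger, coffee_mug, flat_cell, flat_cell_plus, full_cell, plus_contact, price_card, spring, spring_tip, tray, tumbler
```

View pics/a.png

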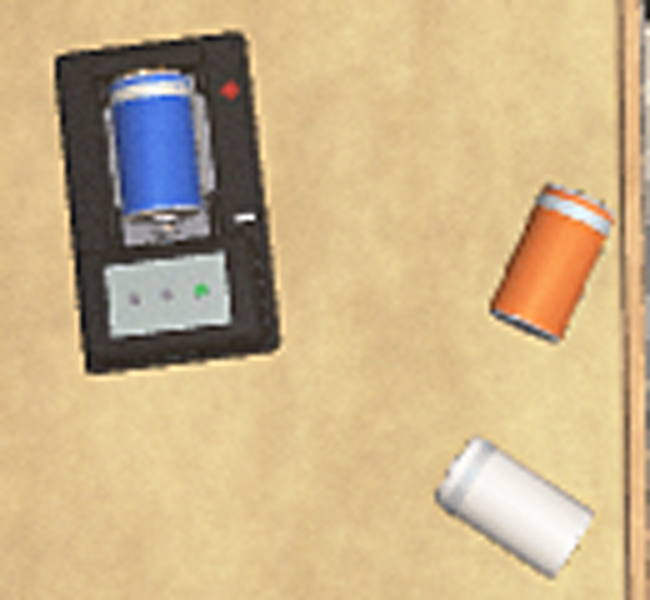

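View pics/b.png

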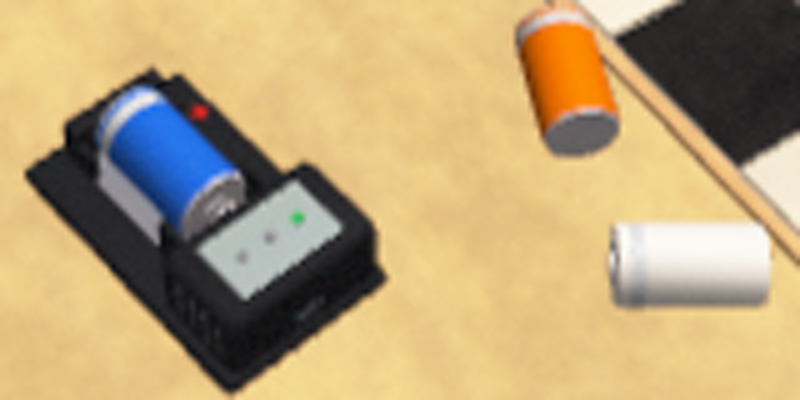

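```bash
cat > fit.py <<'E'
from h import *
from scipy.optimize import least_squares
A=lambda p:np.array(p)/5+[240,225]
B=lambda p:np.array(p)/5+[245,255]
def pose(q,P):
    c,s=np.cos(q[2]),np.sin(q[2]);P=np.atleast_2d(P)
    return np.c_[q[0]+c*P[:,0]-s*P[:,1],q[1]+s*P[:,0]+c*P[:,1],P[:,2]]
def cyl(zc):
    a=np.linspace(0,2*np.pi,48)
    return np.vstack([np.c_[np.full(48,x),r*np.cos(a),zc+r*np.sin(a)] for x,r in((-.031,.017),(.029,.017),(.031,.005))])
def hullres(q,zc,obs):
    out=[]
    for n,pts in obs:
        h=cv2.convexHull(proj(n,pose(q,cyl(zc))).astype(np.float32))
        out+=[cv2.pointPolygonTest(h,(float(u),float(v)),True) for u,v in pts]
    return np.array(out)
E
python3 - <<'E'
from fit import *
ch=np.array([[.052,.042,.011],[.052,-.042,.011]])
chs=np.array([[.052,.042,.011],[-.088,.042,.011],[-.088,-.042,.011]])
ot=A([[55,58],[243,34]]);os=B([[28,174],[232,380],[385,275]])
zt=lambda q:(proj("top",pose(q,ch))-ot).ravel()
zs=lambda q:(proj("scene",pose(q,chs))-os).ravel()
bt=("top",A([[110,90],[195,80],[113,150],[202,150],[122,212],[203,208]]));bs=("scene",B([[97,130],[140,87],[245,185],[188,236],[190,122],[140,182]]))
bc=lambda q,o:hullres([*pose(q,[.003,0,0])[0][:2],q[2]],.029,o)
for nm,f in (("ch both",lambda q:np.r_[zt(q),zs(q),bc(q,[bt,bs])]),("ch top",lambda q:np.r_[zt(q),bc(q,[bt])]),("ch scene",lambda q:np.r_[zs(q),bc(q,[bs])])):
    r=least_squares(f,[.5,.1,.1],diff_step=1e-3);print(nm,r.x.round(4),np.degrees(r.x[2]).round(1),r.fun.round(1))
ft=("top",A([[548,184],[614,216],[490,308],[560,343],[520,245],[588,278]]));fs=("scene",B([[517,35],[532,97],[547,150],[575,157],[618,130],[609,80],[600,38]]))
for nm,o in (("both",[ft,fs]),("top",[ft]),("scene",[fs])):
    r=least_squares(lambda q:hullres(q,.017,o),[.45,-.06,-.4],diff_step=1e-3);print("flat",nm,r.x.round(4),np.degrees(r.x[2]).round(1),r.fun.round(1))
print("tray top rim",unproj("top",[[165,241],[220,247],[210,316],[154,310]],.018).round(3).tolist())
print("tray scene",unproj("scene",[[166,351],[223,313],[253,372],[191,402]],.018).round(3).tolist())
print("press base",unproj("top",[[388,253],[487,256]],.0).round(3).tolist(),"bell",unproj("top",[430,306],.03).round(3),"mug,tumbler",unproj("top",[[174,187],[224,156]],.045).round(3).tolist(),"card",unproj("top",[487,313],.03).round(3))
E
```

```text
ch both [0.5572 0.136  0.1146] 6.6 [-0.4 -0.6  0.6 -0.5 -1.2 -1.6 -0.3  2.1  1.9 -0.6 -0.1 -1.  -0.7 -0.9
 -0.1  0.1  0.1  0.3  1.3  0.3  0.3  0.8]
ch top [0.556  0.1357 0.1159] 6.6 [-0.3 -0.1  0.7  0.  -0.1 -0.9 -0.7 -0.8 -0.2  0.2]
ch scene [0.5577 0.1361 0.1169] 6.7 [-1.4 -1.7 -0.4  2.   1.8 -0.9  0.4  0.5  1.1  0.3  0.3  0.9]
flat both [ 0.5134 -0.032  -0.4535] -26.0 [ 0.3  1.1  0.3 -0.1  0.5  0.5  0.3  0.2 -0.2 -0.3  0.3 -0.1 -0.6]
flat top [ 0.5109 -0.0308 -0.4379] -25.1 [-0.2  0.2  0.3  0.2  0.5  0.5]
flat scene [ 0.4959 -0.0335  0.9111] 52.2 [-4.6  2.3 -2.6 -3.7  2.2  4.  -4.3]
tray top rim [[0.593, 0.367, 0.018], [0.579, 0.248, 0.018], [0.433, 0.265, 0.018], [0.446, 0.383, 0.018]]
tray scene [[0.558, 0.382, 0.018], [0.575, 0.258, 0.018], [0.432, 0.268, 0.018], [0.443, 0.382, 0.018]]
press base [[0.566, -0.113, 0.0], [0.558, -0.325, 0.0]] bell [[ 0.45  -0.194  0.03 ]] mug,tumbler [[0.706, 0.345, 0.045], [0.774, 0.24, 0.045]] card [[ 0.435 -0.311  0.03 ]]
```

```bash
cat > plan.py <<'E'
import sys,json
from h import *
def plan(wps,step=40,show=True):
    "wps: list of (x,y,z,yaw deg,step)"
    s=readout.state();p=np.array(s["tool_pos"]);R=np.array(s["tcp_rot"]);yaw=np.degrees(np.arctan2(R[1,0],R[0,0]))
    for x,y,z,w,st in wps:
        d=np.array([x,y,z])-p;n=max(1,int(np.ceil(np.linalg.norm(d)*1000/st-.05)),int(np.ceil(abs(w-yaw)/8-.05)))
        dy=(w-yaw)/n
        for i in range(n):
            a=np.radians(yaw+0*dy);c,q=np.cos(a),np.sin(a);e=d/n*1000
            print([round(v,1) for v in(c*e[0]+q*e[1], q*e[0]-c*e[1], -e[2], -dy)]);yaw+=dy
        p=np.array([x,y,z]);print('--')
    print("pos",np.round(s["tool_pos"],4),"f",np.round(s["force"],1),"w",round(s["width"],3),"g",round(s["grasp_force"],1),"t",round(s["clock"],2))
if __name__=="__main__": plan(json.loads(sys.argv[1]))
E
python3 plan.py '[[0.40,-0.40,0.25,6.6,45],[0.40,-0.20,0.25,6.6,45],[0.43,0.0,0.22,6.6,45],[0.5595,0.1363,0.14,6.6,45]]'
```

```text
[np.float64(35.1), np.float64(-22.5), np.float64(-3.7), np.float64(4.1)]
[np.float64(33.4), np.float64(-24.9), np.float64(-3.7), np.float64(4.1)]
[np.float64(31.6), np.float64(-27.2), np.float64(-3.7), np.float64(4.1)]
[np.float64(29.6), np.float64(-29.4), np.float64(-3.7), np.float64(4.1)]
[np.float64(27.4), np.float64(-31.4), np.float64(-3.7), np.float64(4.1)]
--
[np.float64(4.6), np.float64(-39.7), np.float64(-0.0), np.float64(-0.0)]
[np.float64(4.6), np.float64(-39.7), np.float64(-0.0), np.float64(-0.0)]
[np.float64(4.6), np.float64(-39.7), np.float64(-0.0), np.float64(-0.0)]
[np.float64(4.6), np.float64(-39.7), np.float64(-0.0), np.float64(-0.0)]
[np.float64(4.6), np.float64(-39.7), np.float64(-0.0), np.float64(-0.0)]
--
[np.float64(10.6), np.float64(-39.0), np.float64(6.0), np.float64(-0.0)]
[np.float64(10.6), np.float64(-39.0), np.float64(6.0), np.float64(-0.0)]
[np.float64(10.6), np.float64(-39.0), np.float64(6.0), np.float64(-0.0)]
[np.float64(10.6), np.float64(-39.0), np.float64(6.0), np.float64(-0.0)]
[np.float64(10.6), np.float64(-39.0), np.float64(6.0), np.float64(-0.0)]
--
[np.float64(28.9), np.float64(-24.1), np.float64(16.0), np.float64(-0.0)]
[np.float64(28.9), np.float64(-24.1), np.float64(16.0), np.float64(-0.0)]
[np.float64(28.9), np.float64(-24.1), np.float64(16.0), np.float64(-0.0)]
[np.float64(28.9), np.float64(-24.1), np.float64(16.0), np.float64(-0.0)]
[np.float64(28.9), np.float64(-24.1), np.float64(16.0), np.float64(-0.0)]
--
pos [ 0.2942 -0.5796  0.2316] f [ 0.2 -0.   0.4] w 1.002 g 0.0 t 0.5
```

Emit:
{"op": "send_rows", "data": {
  "series": [
    [[35,-22.5,-4,4],[33.5,-25,-4,4],[31.5,-27,-4,4],[29.5,-29.5,-3,4],[27.5,-31.5,-3,4.5]]
  ],
  "gripper": 65
}}

```text
clock: 1.0
tool_pos: [0.4001, -0.3982, 0.25]
tcp_rot: [[0.994, 0.109, 0.0], [0.109, -0.994, -0.0], [0.0, 0.0, -1.0]]
force: [-0.3, -0.6, 0.2]
width: 0.649
grasp_force: 0.0
```

Emit:
{"op": "send_rows", "data": {
  "series": [
    [[4.6,-40,0,0],[4.6,-40,0,0],[4.6,-40,0,0],[4.6,-40,0,0],[4.6,-40,0,0]]
  ]
}}

```text
clock: 1.5
tool_pos: [0.3998, -0.1967, 0.2499]
tcp_rot: [[0.994, 0.112, 0.001], [0.112, -0.994, -0.001], [0.001, 0.001, -1.0]]
force: [1.4, 1.6, -0.0]
width: 0.648
grasp_force: 0.0
```

Emit:
{"op": "send_rows", "data": {
  "series": [
    [[10.6,-39,6,0],[10.6,-39,6,0],[10.6,-39,6,0],[10.6,-39,6,0],[10.6,-39,6,0]]
  ]
}}

```text
clock: 2.0
tool_pos: [0.4309, 0.0029, 0.2198]
tcp_rot: [[0.994, 0.111, 0.001], [0.111, -0.994, -0.0], [0.001, 0.0, -1.0]]
force: [1.1, 0.1, 0.4]
width: 0.649
grasp_force: 0.0
```

```bash
python3 plan.py '[[0.5595,0.1363,0.14,6.6,45],[0.5595,0.1363,0.033,6.6,35]]'|sed 's/np.float64//g'
```

```text
[(28.5), (-23.6), (16.0), (-0.0)]
[(28.5), (-23.6), (16.0), (-0.0)]
[(28.6), (-23.6), (16.0), (-0.0)]
[(28.6), (-23.6), (16.0), (-0.0)]
[(28.6), (-23.6), (16.0), (-0.0)]
--
[(0.0), (0.0), (26.8), (0.0)]
[(0.0), (0.0), (26.8), (0.0)]
[(0.0), (0.0), (26.8), (0.0)]
[(0.0), (0.0), (26.8), (0.0)]
--
pos [0.4309 0.0029 0.2198] f [1.1 0.1 0.4] w 0.649 g 0.0 t 2.0
```

Emit:
{"op": "send_rows", "data": {
  "series": [
    [[28.5,-23.6,16,0],[28.5,-23.6,16,0],[28.5,-23.6,16,0],[28.5,-23.6,16,0],[28.5,-23.6,16,0]]
  ]
}}

```text
clock: 2.5
tool_pos: [0.5603, 0.1356, 0.1389]
tcp_rot: [[0.994, 0.111, 0.0], [0.111, -0.994, -0.0], [0.0, 0.0, -1.0]]
force: [-0.3, -0.5, 0.3]
width: 0.65
grasp_force: 0.0
```

```bash
python3 plan.py '[[0.5595,0.1363,0.033,6.6,35]]'|sed 's/np.float64//g'
python3 - <<'E'
from h import *
im=imaging.read_camera("top");a=cv2.resize(im[200:320,210:340,::-1],None,fx=5,fy=5)
im=imaging.read_camera("scene");b=cv2.resize(im[200:340,200:350,::-1],None,fx=4,fy=4)
cv2.imwrite("pics/c1.png",cv2.resize(np.hstack([cv2.resize(a,(600,560)),cv2.resize(b,(600,560))]),(800,373)))
E
```

```text
[(-0.2), (-0.3), (35.3), (-0.1)]
[(-0.2), (-0.3), (35.3), (-0.1)]
[(-0.2), (-0.3), (35.3), (-0.1)]
--
pos [0.5603 0.1356 0.1389] f [-0.3 -0.5  0.3] w 0.65 g 0.0 t 2.5
```

View pics/c1.png

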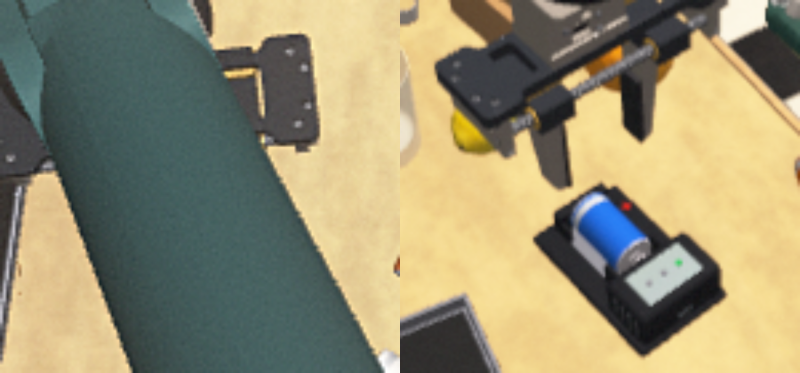

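The scene view shows the open gripper above the blue cell (around 610,230), with the fingers either side. The arm hides the charger in the top view. Descending.

Emit:
{"op": "send_rows", "data": {
  "series": [
    [[0,0,35,0],[0,0,35,0],[0,0,20,0],[0,0,12,0],[0,0,4,0]]
  ]
}}

```text
clock: 3.1
tool_pos: [0.5586, 0.1339, 0.0329]
tcp_rot: [[0.994, 0.111, -0.001], [0.111, -0.994, -0.001], [-0.001, 0.0, -1.0]]
force: [0.2, 1.8, -0.2]
width: 0.65
grasp_force: 0.0
```

Emit:
{"op": "send_rows", "data": {
  "series": [
    [[0,0,0,0],[0,0,0,0],[0,0,0,0],[0,0,0,0],[0,0,0,0]]
  ],
  "gripper": 25,
  "grip_force": 25
}}

```text
clock: 3.6
tool_pos: [0.56, 0.137, 0.035]
tcp_rot: [[0.994, 0.113, 0.003], [0.113, -0.994, 0.003], [0.003, -0.003, -1.0]]
force: [-1.1, 4.9, 4.6]
width: 0.36
grasp_force: 25.0
```

Emit:
{"op": "send_rows", "data": {
  "series": [
    [[-3,0,0,0],[-2,0,-2,0],[0,0,-5,0],[0,0,-5,0],[0,0,-8,0]]
  ]
}}

```text
clock: 4.1
tool_pos: [0.5566, 0.1339, 0.0542]
tcp_rot: [[0.994, 0.111, 0.005], [0.111, -0.994, 0.001], [0.005, -0.0, -1.0]]
force: [4.8, 0.4, -4.4]
width: 0.364
grasp_force: 25.0
```

Emit:
{"op": "send_rows", "data": {
  "series": [
    [[0,0,-15,0],[0,0,-20,0],[0,0,-20,0],[0,0,-20,0],[0,0,0,0]]
  ]
}}

```text
clock: 4.6
tool_pos: [0.5558, 0.134, 0.1314]
tcp_rot: [[0.994, 0.111, 0.005], [0.111, -0.994, 0.0], [0.005, 0.0, -1.0]]
force: [0.5, -0.0, -1.1]
width: 0.361
grasp_force: 25.0
```

```bash
python3 plan.py '[[0.513,0.316,0.1,6.6,40],[0.513,0.316,0.033,6.6,35]]'|sed 's/np.float64//g'
python3 - <<'E'
from h import *
im=imaging.read_camera("scene");b=cv2.resize(im[180:340,200:360,::-1],None,fx=3.6,fy=3.6)
cv2.imwrite("pics/c2.png",b)
E
```

```text
[(-4.4), (-37.1), (6.3), (-0.0)]
[(-4.4), (-37.1), (6.3), (-0.0)]
[(-4.4), (-37.1), (6.3), (-0.0)]
[(-4.4), (-37.1), (6.3), (-0.0)]
[(-4.3), (-37.1), (6.3), (-0.0)]
--
[(0.0), (0.0), (33.5), (-0.0)]
[(0.0), (0.0), (33.5), (-0.0)]
--
pos [0.5558 0.134  0.1314] f [ 0.5 -0.  -1.1] w 0.361 g 25.0 t 4.6
```

View pics/c2.png

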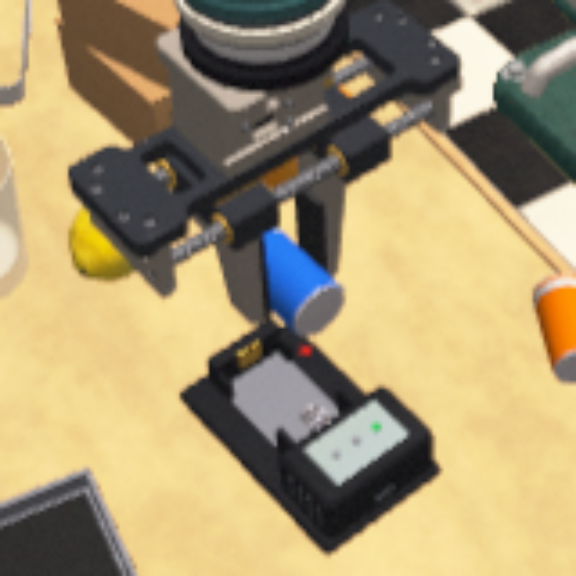

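The blue cell is out and held (around 300,280), with its minus end tilted down, and the bay is empty. Moving it to the tray.

Emit:
{"op": "send_rows", "data": {
  "series": [
    [[-4.4,-37,5,0],[-4.4,-37,5,0],[-4.4,-37,5,0],[-4.4,-37,5,0],[-4.4,-37,5,0]]
  ]
}}

```text
clock: 5.15
tool_pos: [0.5105, 0.3157, 0.1018]
tcp_rot: [[0.994, 0.111, -0.002], [0.111, -0.994, -0.002], [-0.002, 0.002, -1.0]]
force: [0.7, 0.4, -1.1]
width: 0.362
grasp_force: 25.0
```

Emit:
{"op": "send_rows", "data": {
  "series": [
    [[0,0,20,0],[0,0,20,0],[0,0,16,0],[0,0,5,0],[0,0,4,0]]
  ],
  "grip_force": 12
}}

```text
clock: 5.65
tool_pos: [0.5115, 0.3148, 0.0376]
tcp_rot: [[0.994, 0.111, -0.001], [0.111, -0.994, -0.001], [-0.001, 0.001, -1.0]]
force: [0.1, -0.1, -1.2]
width: 0.363
grasp_force: 12.0
```

Emit:
{"op": "send_rows", "data": {
  "series": [
    [[0,0,3,0],[0,0,3,0],[0,0,2,0],[0,0,1,0],[0,0,0,0]]
  ],
  "grip_force": 6
}}

```text
clock: 6.15
tool_pos: [0.5118, 0.3154, 0.0297]
tcp_rot: [[0.994, 0.112, 0.0], [0.112, -0.994, 0.0], [0.0, -0.0, -1.0]]
force: [-0.6, 0.0, -1.7]
width: 0.366
grasp_force: 6.0
```

Run:
```python
from h import *
im=imaging.read_camera("scene");b=cv2.resize(im[260:420,130:290,::-1],None,fx=3.6,fy=3.6)
cv2.imwrite("pics/c3.png",b)
```

```text
(no output)
```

View pics/c3.png

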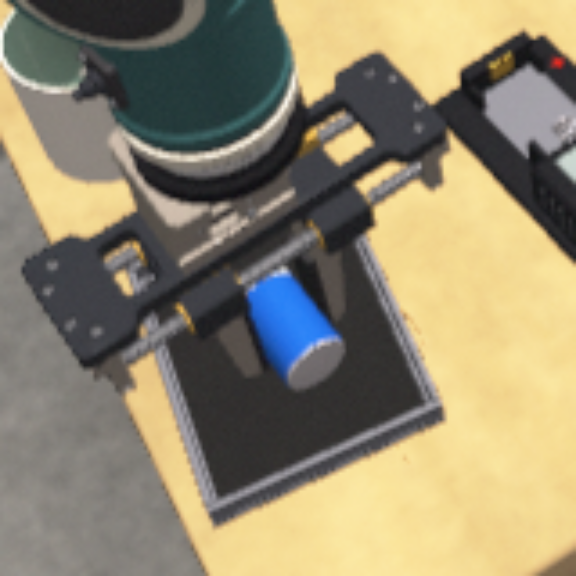

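The blue cell is held over the tray mat (around 295,330), clear of the mug. It hasn't touched down yet, so I'll keep lowering.

Emit:
{"op": "send_rows", "data": {
  "series": [
    [[0,0,1.5,0],[0,0,1.5,0],[0,0,0,0]]
  ]
}}

```text
clock: 6.5
tool_pos: [0.5119, 0.3155, 0.0268]
tcp_rot: [[0.994, 0.112, 0.0], [0.112, -0.994, 0.0], [0.0, -0.0, -1.0]]
force: [-0.1, -1.0, 1.6]
width: 0.372
grasp_force: 6.0
```

Emit:
{"op": "send_rows", "data": {
  "series": [
    [[0,0,1.5,0],[0,0,1.5,0],[0,0,0,0]]
  ]
}}

```text
clock: 6.8
tool_pos: [0.5125, 0.3155, 0.0246]
tcp_rot: [[0.994, 0.112, 0.002], [0.112, -0.994, 0.0], [0.002, -0.0, -1.0]]
force: [-0.8, -0.8, 5.7]
width: 0.367
grasp_force: 6.0
```

Emit:
{"op": "send_rows", "data": {
  "series": [
    [[0,0,0,0],[0,0,0,0],[0,0,0,0]]
  ],
  "gripper": 45,
  "grip_force": 3
}}

```text
clock: 7.1
tool_pos: [0.5116, 0.3154, 0.0233]
tcp_rot: [[0.994, 0.112, -0.0], [0.112, -0.994, -0.0], [-0.0, 0.0, -1.0]]
force: [-1.3, -0.4, 0.1]
width: 0.45
grasp_force: 0.0
```

Emit:
{"op": "send_rows", "data": {
  "series": [
    [[0,0,0,0],[0,0,-20,0],[0,0,-40,0],[0,0,-40,0],[0,0,0,0]]
  ],
  "gripper": 65
}}

```text
clock: 7.6
tool_pos: [0.5146, 0.3177, 0.129]
tcp_rot: [[0.994, 0.112, 0.008], [0.112, -0.994, 0.005], [0.009, -0.004, -1.0]]
force: [1.6, 1.3, 0.3]
width: 0.652
grasp_force: 0.0
```

```bash
python3 plan.py '[[0.5107,-0.031,0.12,-25.5,42],[0.5107,-0.031,0.02,-25.5,35]]'|sed 's/np.float64//g'
python3 - <<'E'
from h import *
im=imaging.read_camera("scene");b=cv2.resize(im[270:420,140:400,::-1],None,fx=3,fy=3)
cv2.imwrite("pics/c4.png",b)
E
```

```text
[(-4.8), (38.5), (1.0), (3.5)]
[(-2.4), (38.7), (1.0), (3.5)]
[(0.0), (38.8), (1.0), (3.5)]
[(2.4), (38.7), (1.0), (3.5)]
[(4.8), (38.5), (1.0), (3.5)]
[(7.2), (38.1), (1.0), (3.5)]
[(9.5), (37.6), (1.0), (3.5)]
[(11.8), (36.9), (1.0), (3.5)]
[(14.1), (36.1), (1.0), (3.5)]
--
[(0.0), (-0.0), (33.3), (-0.0)]
[(0.0), (-0.0), (33.3), (-0.0)]
[(0.0), (-0.0), (33.3), (-0.0)]
--
pos [0.5146 0.3177 0.129 ] f [1.6 1.3 0.3] w 0.652 g 0.0 t 7.6
```

View pics/c4.png

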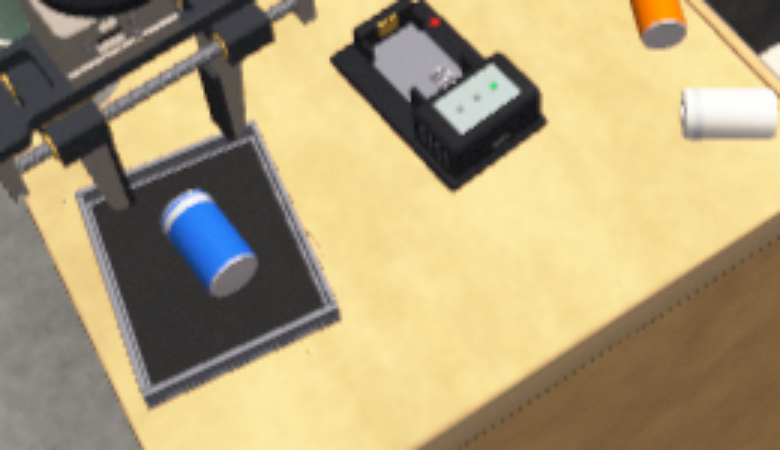

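The blue cell lies flat in the tray (around 210,245) and the fingers are clear. Heading to the orange cell.

Emit:
{"op": "send_rows", "data": {
  "series": [
    [[-4.8,38.5,0,3.5],[-2.4,38.7,0,3.5],[0,38.8,0,3.5],[2.4,38.7,0,3.5],[4.8,38.5,0,3.5]]
  ]
}}

```text
clock: 8.15
tool_pos: [0.5086, 0.1196, 0.1222]
tcp_rot: [[0.981, -0.195, -0.002], [-0.195, -0.981, -0.001], [-0.002, 0.001, -1.0]]
force: [1.0, -0.4, 0.5]
width: 0.646
grasp_force: 0.0
```

Emit:
{"op": "send_rows", "data": {
  "series": [
    [[7.2,38,2,3.5],[9.5,37.6,2,3.5],[11.8,36.9,2,3.5],[14,36,3,3.5],[0,0,0,0]]
  ]
}}

```text
clock: 8.65
tool_pos: [0.5071, -0.0396, 0.1128]
tcp_rot: [[0.901, -0.433, -0.004], [-0.433, -0.901, -0.003], [-0.002, 0.004, -1.0]]
force: [-0.2, -1.1, 0.0]
width: 0.651
grasp_force: 0.0
```

```bash
python3 plan.py '[[0.5100,-0.031,0.02,-25.5,35]]'|sed 's/np.float64//g'
python3 - <<'E'
from h import *
im=imaging.read_camera("scene");b=cv2.resize(im[180:330,250:450,::-1],None,fx=4,fy=4)
cv2.imwrite("pics/c5.png",b)
E
```

```text
[(-0.4), (-3.0), (30.9), (-0.1)]
[(-0.4), (-3.0), (30.9), (-0.1)]
[(-0.4), (-3.0), (30.9), (-0.1)]
--
pos [ 0.5071 -0.0396  0.1128] f [-0.2 -1.1  0. ] w 0.651 g 0.0 t 8.65
```

View pics/c5.png

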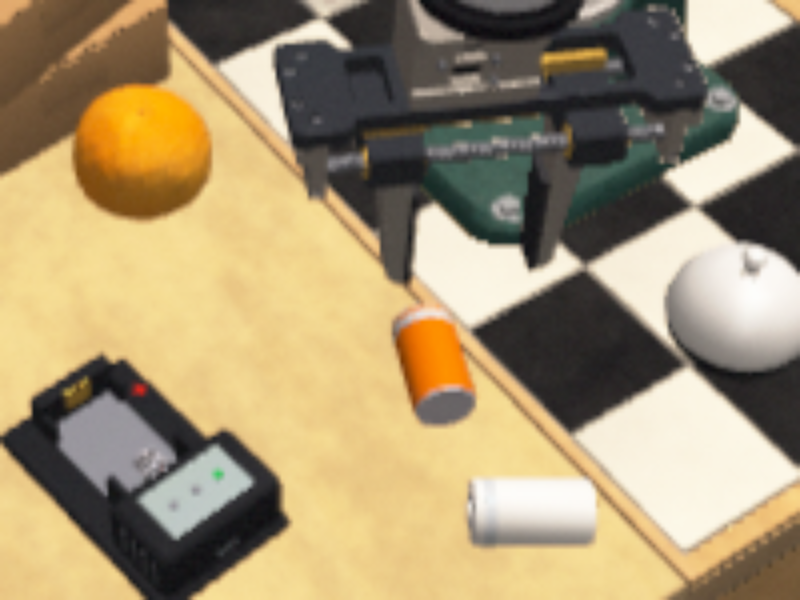

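The orange cell is undisturbed at (430,365) with the gripper above it. The inlay strip runs close to its right side, so I'll narrow the opening and descend.

Emit:
{"op": "send_rows", "data": {
  "series": [
    [[-0.5,-3,30,0],[-0.5,-3,28,0],[0,-3,20,0],[0,0,6,0],[0,0,4,0]]
  ],
  "gripper": 54
}}

```text
clock: 9.2
tool_pos: [0.5111, -0.0236, 0.0257]
tcp_rot: [[0.907, -0.422, -0.002], [-0.422, -0.907, 0.001], [-0.002, 0.0, -1.0]]
force: [-0.5, 0.0, -0.2]
width: 0.543
grasp_force: 0.0
```

Emit:
{"op": "send_rows", "data": {
  "series": [
    [[0,0,0,0],[0,0,0,0],[0,0,0,0],[0,0,0,0]]
  ],
  "gripper": 25,
  "grip_force": 22
}}

```text
clock: 9.6
tool_pos: [0.5122, -0.0249, 0.0273]
tcp_rot: [[0.906, -0.424, 0.001], [-0.424, -0.906, -0.0], [0.001, -0.001, -1.0]]
force: [-0.0, 0.6, 1.5]
width: 0.367
grasp_force: 22.0
```

Emit:
{"op": "send_rows", "data": {
  "series": [
    [[0,0,-10,0],[0,0,-25,0],[0,0,-35,0],[0,0,-35,0],[0,0,0,0]]
  ]
}}

```text
clock: 10.1
tool_pos: [0.5148, -0.0248, 0.1366]
tcp_rot: [[0.906, -0.424, 0.009], [-0.424, -0.906, -0.0], [0.009, -0.004, -1.0]]
force: [0.9, -0.8, -1.3]
width: 0.362
grasp_force: 22.0
```

```bash
python3 plan.py '[[0.566,0.1374,0.11,6.6,40]]'|sed 's/np.float64//g'
```

```text
[(-4.5), (-33.7), (5.3), (-6.3)]
[(-0.7), (-34.0), (5.3), (-6.3)]
[(3.0), (-33.9), (5.3), (-6.3)]
[(6.7), (-33.3), (5.3), (-6.3)]
[(10.4), (-32.4), (5.3), (-6.3)]
--
pos [ 0.5148 -0.0248  0.1366] f [ 0.9 -0.8 -1.3] w 0.362 g 22.0 t 10.1
```

Emit:
{"op": "send_rows", "data": {
  "series": [
    [[-4.5,-33.7,3,-6.3],[-0.7,-34,3,-6.3],[3,-33.9,3,-6.3],[6.7,-33.3,3,-6.3],[10.4,-32.4,3,-6.3]]
  ]
}}

```text
clock: 10.6
tool_pos: [0.5627, 0.1382, 0.116]
tcp_rot: [[0.993, 0.116, -0.001], [0.116, -0.993, -0.0], [-0.001, 0.0, -1.0]]
force: [0.4, -0.8, -1.2]
width: 0.365
grasp_force: 22.0
```

Emit:
{"op": "send_rows", "data": {
  "series": [
    [[0,0,0,0],[0,0,0,0],[0,0,0,0]]
  ]
}}

```text
clock: 10.9
tool_pos: [0.5625, 0.1357, 0.1161]
tcp_rot: [[0.994, 0.11, -0.001], [0.11, -0.994, -0.001], [-0.001, 0.001, -1.0]]
force: [-0.4, -0.1, -0.6]
width: 0.361
grasp_force: 22.0
```

```bash
python3 plan.py '[[0.566,0.1374,0.069,6.6,40]]'|sed 's/np.float64//g'
python3 - <<'E'
from h import *
im=imaging.read_camera("scene");cv2.imwrite("pics/c6.png",cv2.resize(im[200:340,220:360,::-1],None,fx=4.2,fy=4.2,interpolation=cv2.INTER_CUBIC))
E
```

```text
[(1.9), (-0.7), (23.5), (-0.2)]
[(1.9), (-0.7), (23.5), (-0.2)]
--
pos [0.5625 0.1357 0.1161] f [-0.4 -0.1 -0.6] w 0.361 g 22.0 t 10.9
```

View pics/c6.png

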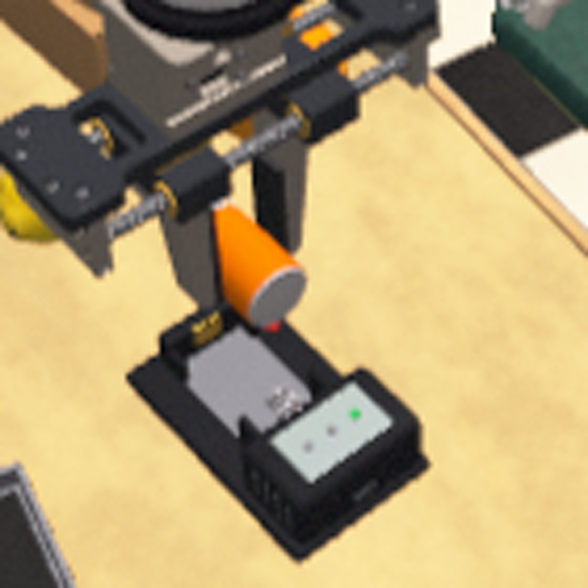

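```bash
cat > fit2.py <<'E'
from fit import *
def run(px,off,sc,face):
    s=readout.state();R=np.array(s["tcp_rot"]);p=np.array(s["tool_pos"]);yaw=np.arctan2(R[1,0],R[0,0])
    pts=np.array(px)/sc+off;fc=np.array(face)/sc+off
    def body(q):  # axial offset of cell centre, z_c, pitch(plus up)
        P=cyl(0.);c,n=np.cos(q[2]),np.sin(q[2])
        return pose([p[0],p[1],yaw],np.c_[q[0]+c*P[:,0]-n*P[:,2],P[:,1],q[1]+n*P[:,0]+c*P[:,2]])
    def res(q):
        V=body(q);h=cv2.convexHull(proj("scene",V).astype(np.float32))
        return np.r_[[cv2.pointPolygonTest(h,(float(u),float(v)),True) for u,v in pts],(proj("scene",V[:48].mean(0))[0]-fc)]
    r=least_squares(res,[0,p[2]-.01,.1],diff_step=1e-3,x_scale=[.01,.01,.1])
    print("axial off mm",r.x[0]*1e3,"zc-tcp mm",(r.x[1]-p[2])*1e3,"pitch",np.degrees(r.x[2]),r.fun.round(1))
E
python3 -c "
from fit2 import *
run([[250,318],[265,327],[305,285],[297,262],[270,236],[221,250],[227,300]],[220,200],4.2,[277,296])"
```

```text
axial off mm -3.0133980947109826 zc-tcp mm 2.850200818656376 pitch 21.628936330352552 [ 0.5 -1.8  0.5  0.7  2.1  4.5 -1.4  0.9  1. ]
```

```bash
sed -i 's|\[0,p\[2\]-.01,.1\],|[0,p[2]-.009,.1],bounds=([-.02,p[2]-.0105,-.3],[.02,p[2]-.007,.6]),|' fit2.py; python3 -c "
from fit2 import *
run([[250,318],[265,327],[305,285],[297,262],[270,236]],[220,200],4.2,[277,296])
for z in (0.116-.009,):
    p=readout.state()['tool_pos']
    for d in (-28,-30,-32):
      print(d,[ (dz,((proj('scene',pose([p[0],p[1],.1145],[d/1e3,0,p[2]+dz/1e3]))[0]-[220,200])*4.2).round().tolist()) for dz in (-10,-20)])
"
```

```text
axial off mm 1.6635995587100691 zc-tcp mm -9.17070391069627 pitch -2.80248741042848 [ 0.6 -0.3  0.4  0.2 -0.1  0.  -0.2]
-28 [(-10, [276.0, 296.0]), (-20, [277.0, 310.0])]
-30 [(-10, [279.0, 299.0]), (-20, [280.0, 313.0])]
-32 [(-10, [282.0, 302.0]), (-20, [283.0, 315.0])]
```

The orange cell is held nearly level, minus face towards the spring at (277,296). Its centre is about 2 mm ahead of the TCP and 9 mm below it. Next I'll use the plus wall to tilt the minus end down.

Emit:
{"op": "send_rows", "data": {
  "series": [
    [[5,0,20,0],[0,-1,20,0],[0,0,8,0],[0,0,0,0],[0,0,0,0]]
  ],
  "grip_force": 18
}}

```text
clock: 11.45
tool_pos: [0.5682, 0.1384, 0.0691]
tcp_rot: [[0.994, 0.111, 0.001], [0.111, -0.994, -0.0], [0.001, 0.0, -1.0]]
force: [0.6, -0.4, -1.8]
width: 0.36
grasp_force: 18.0
```

```bash
python3 plan.py '[[0.5674,0.1373,0.062,6.6,40]]'|sed 's/np.float64//g'
```

```text
[(-0.9), (1.0), (7.1), (-0.2)]
--
pos [0.5682 0.1384 0.0691] f [ 0.6 -0.4 -1.8] w 0.36 g 18.0 t 11.45
```

Emit:
{"op": "send_rows", "data": {
  "series": [
    [[-0.5,0.7,3,0],[0,0,2,0],[0,0,2,0],[0,0,0,0],[0,0,0,0]]
  ]
}}

```text
clock: 11.95
tool_pos: [0.5675, 0.1381, 0.0616]
tcp_rot: [[0.994, 0.112, 0.0], [0.112, -0.994, -0.0], [0.0, 0.0, -1.0]]
force: [0.4, -0.1, -1.2]
width: 0.363
grasp_force: 18.0
```

Emit:
{"op": "send_rows", "data": {
  "series": [
    [[0,0,1.5,0],[0,0,1.5,0],[0,0,0,0],[0,0,0,0]]
  ]
}}

```text
clock: 12.35
tool_pos: [0.5669, 0.1383, 0.059]
tcp_rot: [[0.994, 0.112, -0.001], [0.112, -0.994, -0.0], [-0.001, 0.0, -1.0]]
force: [-3.9, 0.5, 4.9]
width: 0.364
grasp_force: 18.0
```

Emit:
{"op": "send_rows", "data": {
  "series": [
    [[0,0.5,1.5,0],[0,0,1.5,0],[0,0,1.5,0],[0,0,0,0],[0,0,0,0]]
  ]
}}

```text
clock: 12.85
tool_pos: [0.5662, 0.1382, 0.0541]
tcp_rot: [[0.994, 0.112, -0.002], [0.112, -0.994, -0.0], [-0.002, -0.0, -1.0]]
force: [-6.0, 0.4, 5.2]
width: 0.371
grasp_force: 18.0
```

Run:
```python
from h import *
im=imaging.read_camera("scene");cv2.imwrite("pics/c7.png",cv2.resize(im[210:340,230:350,::-1],None,fx=4.6,fy=4.6,interpolation=cv2.INTER_CUBIC))
```

```text
(no output)
```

View pics/c7.png

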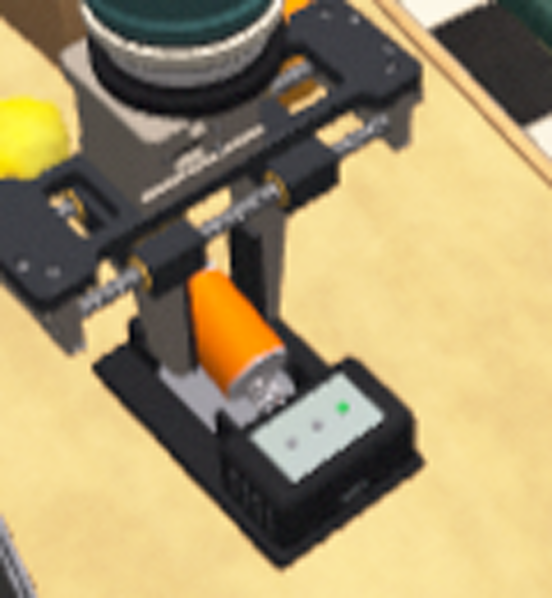

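The minus end is now tilted down in front of the spring at (268,385), and the plus end rests on the wall. I've now viewed 11 pictures, one over the limit of 10, so I'll view no more and work from measurements only. Next is pushing the spring back.

Emit:
{"op": "send_rows", "data": {
  "series": [
    [[-3,0.5,0,0],[-3,0,0,0],[-2,0,0,0],[0,0,0,0]]
  ],
  "grip_force": 25
}}

```text
clock: 13.3
tool_pos: [0.5605, 0.1367, 0.0544]
tcp_rot: [[0.994, 0.112, 0.002], [0.112, -0.994, 0.001], [0.002, -0.001, -1.0]]
force: [3.8, 2.7, -1.0]
width: 0.362
grasp_force: 25.0
```

Emit:
{"op": "send_rows", "data": {
  "series": [
    [[-2,0,0,0],[-2,0,0,0],[-2,0,0,0],[0,0,0,0]]
  ]
}}

```text
clock: 13.7
tool_pos: [0.5546, 0.1359, 0.0545]
tcp_rot: [[0.994, 0.112, 0.002], [0.112, -0.994, 0.001], [0.003, -0.001, -1.0]]
force: [4.9, 3.4, -0.4]
width: 0.362
grasp_force: 25.0
```

Emit:
{"op": "send_rows", "data": {
  "series": [
    [[-1.5,-1,0,0],[-1.5,-0.7,0,0],[0,0,0,0],[0,0,0,0]]
  ]
}}

```text
clock: 14.1
tool_pos: [0.5522, 0.1359, 0.0546]
tcp_rot: [[0.994, 0.111, 0.003], [0.111, -0.994, -0.001], [0.003, 0.001, -1.0]]
force: [6.3, 0.2, -0.8]
width: 0.364
grasp_force: 25.0
```

Emit:
{"op": "send_rows", "data": {
  "series": [
    [[0,0,2,0],[0,0,2,0],[0,0,1,0],[0,0,0,0]]
  ]
}}

```text
clock: 14.5
tool_pos: [0.5529, 0.1364, 0.0502]
tcp_rot: [[0.994, 0.111, 0.005], [0.111, -0.994, 0.0], [0.005, 0.0, -1.0]]
force: [6.4, 1.2, 3.3]
width: 0.361
grasp_force: 25.0
```

Emit:
{"op": "send_rows", "data": {
  "series": [
    [[0,0,2,0],[0,0,1,0],[0,0,1,0],[0,0,0,0]]
  ],
  "grip_force": 18
}}

```text
clock: 14.9
tool_pos: [0.553, 0.1365, 0.0463]
tcp_rot: [[0.994, 0.111, 0.005], [0.111, -0.994, 0.0], [0.005, 0.0, -1.0]]
force: [5.7, 0.1, 3.0]
width: 0.365
grasp_force: 18.0
```

Emit:
{"op": "send_rows", "data": {
  "series": [
    [[0,0,1.5,0],[0,0,1.5,0],[0,0,1,0],[0,0,0,0]]
  ]
}}

```text
clock: 15.3
tool_pos: [0.5528, 0.1365, 0.0421]
tcp_rot: [[0.994, 0.111, 0.004], [0.111, -0.994, 0.0], [0.004, 0.0, -1.0]]
force: [6.4, 0.2, 3.1]
width: 0.368
grasp_force: 18.0
```

Emit:
{"op": "send_rows", "data": {
  "series": [
    [[0,0,1,0],[0,0,1,0],[0,0,1,0],[0,0,0,0]]
  ]
}}

```text
clock: 15.7
tool_pos: [0.5529, 0.1365, 0.0391]
tcp_rot: [[0.994, 0.111, 0.005], [0.111, -0.994, 0.0], [0.005, 0.0, -1.0]]
force: [5.7, -0.4, 2.3]
width: 0.364
grasp_force: 18.0
```

Emit:
{"op": "send_rows", "data": {
  "series": [
    [[0,0,0.7,0],[0,0,0.7,0],[0,0,0,0],[0,0,0,0]]
  ]
}}

```text
clock: 16.1
tool_pos: [0.5532, 0.1365, 0.038]
tcp_rot: [[0.994, 0.111, 0.005], [0.111, -0.994, 0.0], [0.005, 0.0, -1.0]]
force: [7.6, 0.4, 3.0]
width: 0.363
grasp_force: 18.0
```

Emit:
{"op": "send_rows", "data": {
  "series": [
    [[0,0,0.7,0],[0,0,0.3,0],[0,0,0,0],[0,0,0,0]]
  ]
}}

```text
clock: 16.5
tool_pos: [0.5533, 0.1366, 0.0377]
tcp_rot: [[0.994, 0.111, 0.006], [0.111, -0.994, 0.0], [0.006, 0.001, -1.0]]
force: [4.9, -0.4, 8.9]
width: 0.364
grasp_force: 18.0
```

Emit:
{"op": "send_rows", "data": {
  "series": [
    [[2,0,-0.3,0],[2,0,0,0],[0,0,0,0],[0,0,0,0]]
  ]
}}

```text
clock: 16.9
tool_pos: [0.5536, 0.1366, 0.0377]
tcp_rot: [[0.994, 0.112, -0.002], [0.112, -0.994, -0.002], [-0.002, 0.002, -1.0]]
force: [-4.0, -1.8, 17.6]
width: 0.364
grasp_force: 18.0
```

Emit:
{"op": "send_rows", "data": {
  "series": [
    [[1,0,0,0],[0.7,0,0,0],[0,0,0,0],[0,0,0,0]]
  ]
}}

```text
clock: 17.3
tool_pos: [0.5536, 0.1367, 0.0377]
tcp_rot: [[0.994, 0.112, -0.005], [0.112, -0.994, -0.003], [-0.005, 0.003, -1.0]]
force: [-8.8, -2.2, 21.0]
width: 0.36
grasp_force: 18.0
```

```bash
cat > fit3.py <<'E'
from fit import *
def run(label=""):
    im=imaging.read_camera("scene");hsv=cv2.cvtColor(im,cv2.COLOR_RGB2HSV)
    m=cv2.inRange(hsv,(5,170,90),(17,255,255));w=np.zeros_like(m);w[265:305,262:305]=1;m=m*w
    k,l,st,_=cv2.connectedComponentsWithStats(m);i=1+np.argmax(st[1:,4]);m=l==i
    ys,xs=np.nonzero(m);print("mask",st[i],end=" ")
    R=np.array([[xs[ys==r].max()+.5,r] for r in np.unique(ys)]);B=np.array([[c,ys[xs==c].max()+.5] for c in np.unique(xs)])
    s=readout.state();p=np.array(s["tool_pos"]);yaw=.1125
    a=np.linspace(0,2*np.pi,60)
    S=np.vstack([np.c_[np.full(60,x),.017*np.cos(a),.017*np.sin(a)] for x in(-.0300,.021)])
    C=[.5565,.1362]
    def res(q,full=False):
        c,n=np.cos(q[2]),np.sin(q[2])
        V=pose([*C,yaw],np.c_[q[0]+c*S[:,0]-n*S[:,2],S[:,1],q[1]+n*S[:,0]+c*S[:,2]])
        h=cv2.convexHull(proj("scene",V).astype(np.float32))
        return np.array([cv2.pointPolygonTest(h,(float(u),float(v)),True) for u,v in np.vstack([R[1:],B[2:]])])
    for z0 in (None,.029):
        f=(lambda q:res(q)) if z0 is None else (lambda q:res([q[0],z0,q[1]]))
        x0=[.0,.032,.1] if z0 is None else [.0,.1]
        r=least_squares(f,x0,diff_step=1e-3,x_scale=[.01]*(len(x0)-1)+[.1],loss="soft_l1",f_scale=.5)
        print("x_c %.1f"%(r.x[0]*1e3),"z_c %.1f"%((z0 or r.x[1])*1e3),"pitch %.1f"%np.degrees(r.x[-1]),"med",np.median(abs(r.fun)).round(2),"max",abs(r.fun).max().round(1),"| level x3 res",np.median(abs(res([.003,.029,0]))).round(2))
    print("tcp ch x %.1f"%((p[0]-.5565)*1e3/.994),"R",R.astype(int)[::4].tolist(),"B",B.astype(int)[::4].tolist())
E
python3 -c "from fit3 import *;run();print(readout.state()['ft_torque'])"
```

```text
mask [275 277  20  25 225] x_c -0.0 z_c 32.0 pitch 5.7 med 1.12 max 8.3 | level x3 res 1.11
x_c -5.0 z_c 29.0 pitch 0.0 med 1.11 max 8.2 | level x3 res 1.11
tcp ch x -2.9 R [[281, 277], [285, 281], [289, 285], [293, 289], [286, 293], [283, 297], [282, 301]] B [[275, 283], [279, 298], [283, 298], [287, 292], [291, 290]]
[-0.38267129  1.92061182 -0.06556697]
```

```bash
cat > cmp.py <<'E'
from h import *
def edges(m):
    ys,xs=np.nonzero(m);R={int(r):int(xs[ys==r].max()) for r in np.unique(ys)};L={int(r):int(xs[ys==r].min()) for r in np.unique(ys)};return L,R
def big(im,lo,hi):
    h=cv2.cvtColor(im,cv2.COLOR_BGR2HSV);m=cv2.inRange(h,lo,hi);w=np.zeros_like(m);w[260:312,258:308]=1
    k,l,st,_=cv2.connectedComponentsWithStats(m*w);return l==1+np.argmax(st[1:,4])
def go():
    Lb,Rb=edges(big(cv2.imread("pics/scene0.png"),(100,130,60),(128,255,255)))
    Lo,Ro=edges(big(imaging.read_camera("scene")[:,:,::-1].copy(),(3,150,70),(18,255,255)))
    for r in range(265,310,2): print(r,"blue",Lb.get(r),Rb.get(r),"orange",Lo.get(r),Ro.get(r))
if __name__=="__main__": go()
E
python3 cmp.py
```

```text
265 blue None None orange None None
267 blue None None orange None None
269 blue None None orange None None
271 blue None None orange None None
273 blue None None orange None None
275 blue 277 278 orange None None
277 blue 272 280 orange 279 281
279 blue 270 282 orange 276 283
281 blue 268 284 orange 275 285
283 blue 267 286 orange 275 287
285 blue 267 288 orange 276 289
287 blue 268 291 orange 276 291
289 blue 270 289 orange 276 293
291 blue 272 286 orange 276 290
293 blue 274 283 orange 277 287
295 blue 276 282 orange 277 285
297 blue 277 281 orange 278 283
299 blue 279 280 orange 280 282
301 blue None None orange 282 282
303 blue None None orange None None
305 blue None None orange None None
307 blue None None orange None None
309 blue None None orange None None
```

The scene camera says the orange cell lies level, with its edge slope matching the seated blue cell, but about 5 mm short of the plus contact. It is held by floor friction from my downward load, so I'll relieve that.

Emit:
{"op": "send_rows", "data": {
  "series": [
    [[0,0,-0.5,0],[0,0,-0.5,0],[0,0,0,0]]
  ]
}}

```text
clock: 17.7
tool_pos: [0.5562, 0.137, 0.0378]
tcp_rot: [[0.994, 0.112, 0.0], [0.112, -0.994, -0.001], [0.0, 0.001, -1.0]]
force: [0.4, 0.8, 8.1]
width: 0.367
grasp_force: 18.0
```

Emit:
{"op": "send_rows", "data": {
  "series": [
    [[0,0,-0.4,0],[0,0,-0.4,0],[0,0,0,0]]
  ]
}}

```text
clock: 18.0
tool_pos: [0.5566, 0.137, 0.0378]
tcp_rot: [[0.994, 0.111, 0.001], [0.111, -0.994, -0.0], [0.001, 0.001, -1.0]]
force: [4.2, -0.6, 2.5]
width: 0.363
grasp_force: 18.0
```

Emit:
{"op": "send_rows", "data": {
  "series": [
    [[1,0,0,0],[1,0,0,0],[0,0,0,0]]
  ]
}}

```text
clock: 18.3
tool_pos: [0.5572, 0.1372, 0.0378]
tcp_rot: [[0.994, 0.112, -0.002], [0.112, -0.994, -0.001], [-0.002, 0.001, -1.0]]
force: [0.6, -0.0, 7.1]
width: 0.364
grasp_force: 18.0
```

Emit:
{"op": "send_rows", "data": {
  "series": [
    [[0.7,0,0,0],[0,0,0,0],[0,0,0,0]]
  ]
}}

```text
clock: 18.6
tool_pos: [0.5578, 0.1372, 0.0378]
tcp_rot: [[0.994, 0.112, -0.002], [0.112, -0.994, -0.001], [-0.003, 0.001, -1.0]]
force: [-1.1, -0.9, 6.9]
width: 0.365
grasp_force: 18.0
```

```bash
python3 cmp.py | sed -n 5,19p
```

```text
273 blue None None orange None None
275 blue 277 278 orange 279 279
277 blue 272 280 orange 276 281
279 blue 270 282 orange 274 283
281 blue 268 284 orange 274 285
283 blue 267 286 orange 274 287
285 blue 267 288 orange 274 289
287 blue 268 291 orange 275 291
289 blue 270 289 orange 275 291
291 blue 272 286 orange 275 287
293 blue 274 283 orange 276 284
295 blue 276 282 orange 276 282
297 blue 277 281 orange 278 281
299 blue 279 280 orange 280 281
301 blue None None orange None None
```

Emit:
{"op": "send_rows", "data": {
  "series": [
    [[0.5,0,-0.5,0],[0.5,0,0,0],[0,0,0,0]]
  ],
  "grip_force": 5
}}

```text
clock: 18.95
tool_pos: [0.5588, 0.1374, 0.0378]
tcp_rot: [[0.994, 0.112, -0.002], [0.112, -0.994, -0.001], [-0.002, 0.001, -1.0]]
force: [-1.0, -1.5, 2.0]
width: 0.367
grasp_force: 5.0
```

Emit:
{"op": "send_rows", "data": {
  "series": [
    [[0,0,0,0],[0,0,0,0],[0,0,0,0],[0,0,0,0]]
  ],
  "gripper": 52
}}

```text
clock: 19.35
tool_pos: [0.5596, 0.1381, 0.0381]
tcp_rot: [[0.994, 0.112, -0.0], [0.112, -0.994, 0.0], [-0.0, -0.0, -1.0]]
force: [-0.3, 0.2, -0.2]
width: 0.52
grasp_force: 0.0
```

Emit:
{"op": "send_rows", "data": {
  "series": [
    [[0,0,-10,0],[0,0,-30,0],[0,0,-40,0],[0,0,-40,0],[0,0,-20,0]]
  ]
}}

```text
clock: 19.85
tool_pos: [0.5613, 0.1387, 0.1827]
tcp_rot: [[0.994, 0.112, 0.005], [0.112, -0.994, 0.001], [0.005, -0.001, -1.0]]
force: [-0.4, 0.2, -0.1]
width: 0.521
grasp_force: 0.0
```

```bash
python3 cmp.py | sed -n 3,19p; python3 plan.py '[[0.50,-0.05,0.2,6.6,45]]'|sed 's/np.float64//g'
```

```text
269 blue None None orange None None
271 blue None None orange None None
273 blue None None orange None None
275 blue 277 278 orange 279 279
277 blue 272 280 orange 272 281
279 blue 270 282 orange 270 283
281 blue 268 284 orange 269 285
283 blue 267 286 orange 268 287
285 blue 267 288 orange 267 289
287 blue 268 291 orange 268 291
289 blue 270 289 orange 270 290
291 blue 272 286 orange 272 286
293 blue 274 283 orange 274 284
295 blue 276 282 orange 276 282
297 blue 277 281 orange 278 281
299 blue 279 280 orange 280 280
301 blue None None orange None None
[(-16.7), (36.2), (-3.0), (-0.0)]
[(-16.7), (36.2), (-3.0), (-0.0)]
[(-16.7), (36.2), (-3.0), (-0.0)]
[(-16.7), (36.1), (-3.0), (-0.0)]
[(-16.7), (36.1), (-3.0), (-0.0)]
--
pos [0.5625 0.139  0.1849] f [0.7 0.7 2.1] w 0.52 g 0.0 t 19.9
```

Emit:
{"op": "send_rows", "data": {
  "series": [
    [[-16,36,-5,0],[-16,36,-5,0],[-16,36,-5,0],[-16,36,-5,0],[-16,36,-5,0]]
  ]
}}

```text
clock: 20.4
tool_pos: [0.4995, -0.0512, 0.2036]
tcp_rot: [[0.994, 0.112, 0.0], [0.112, -0.994, -0.0], [0.0, 0.0, -1.0]]
force: [0.8, 0.3, 0.7]
width: 0.521
grasp_force: 0.0
```

Emit:
{"op": "send_rows", "data": {
  "series": [
    [[0,40,0,0],[0,40,0,0],[0,40,0,0],[0,0,0,0],[0,0,0,0]]
  ]
}}

```text
clock: 20.9
tool_pos: [0.5134, -0.1697, 0.2031]
tcp_rot: [[0.994, 0.11, -0.001], [0.11, -0.994, 0.0], [-0.0, -0.0, -1.0]]
force: [1.1, 0.7, -0.5]
width: 0.523
grasp_force: 0.0
```

Run:
```python
from h import *
def box(im,lo,hi,w):
    h=cv2.cvtColor(im,cv2.COLOR_BGR2HSV);m=cv2.inRange(h,lo,hi);z=np.zeros_like(m);z[w[0]:w[1],w[2]:w[3]]=1
    k,l,st,c=cv2.connectedComponentsWithStats(m*z);i=1+np.argmax(st[1:,4]);return st[i].tolist(),c[i].round(1).tolist()
O=(3,150,70),(18,255,255);B=(100,130,60),(128,255,255)
for n in("top","scene"):
    a=cv2.imread(f"pics/{n}0.png");b=imaging.read_camera(n)[:,:,::-1].copy()
    w=(230,275,255,290) if n=="top" else (260,312,258,308)
    print(n,"blue start",box(a,*B,w),"orange now",box(b,*O,w))
    print(" blue now",box(b,*B,(230,325,150,225) if n=="top" else (300,410,160,260)))
```

```text
top blue start ([263, 244, 17, 24, 334], [270.9, 255.0]) orange now ([263, 244, 18, 24, 338], [271.2, 255.0])
 blue now ([179, 268, 18, 23, 349], [187.4, 278.9])
scene blue start ([267, 275, 26, 26, 332], [277.9, 286.1]) orange now ([267, 275, 26, 25, 342], [278.3, 285.8])
 blue now ([196, 337, 28, 30, 439], [208.4, 349.5])
```

```bash
python3 -c "
from cell import manip
print(manip.finish_job())"
```

```text
the job is handed in; nothing more can be done
None
```

The blue cell is in the tray, and the orange cell lies level and fully home in the charger (both cameras match the blue cell's starting position to within a pixel); the job was handed in at about 21 s, but I viewed 11 pictures against the limit of 10.

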